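# Pack a bolt order, lock the box and hang up the pail

### The job

Put every big bolt lying on the counter into the green order box, then press the box's lid down past its catch until it is fully shut, and only after that slide the black lock grip on the box's front ledge from its end of the track all the way home to the stop at the other end. Hang the empty pail upright by its handle on the hook of the stand. Leave the spanner, the carton and the jar where they are.

Things in the scene. Friction and masses are not known exactly. Their poses are not given: they have to be found in the camera images.
- bolt1: a big zinc-plated hex bolt with its nut run on, lying on its flats: 93 mm long, bare shank 20 mm across, hex head and nut 30 mm across flats. Origin on its axis at mid-length (15 mm above what it lies on); x along the bolt: head at x -46.5 to -33.5 mm, nut at 22 to 38 mm, bare shank between, tip at 46.5 mm. 0.33 kg. Absent in some starts
- bolt2: a big zinc-plated hex bolt with its nut run on, lying on its flats: 93 mm long, bare shank 20 mm across, hex head and nut 30 mm across flats. Origin on its axis at mid-length (15 mm above what it lies on); x along the bolt: head at x -46.5 to -33.5 mm, nut at 22 to 38 mm, bare shank between, tip at 46.5 mm. 0.33 kg. Absent in some starts
- bolt3: a big zinc-plated hex bolt with its nut run on, lying on its flats: 93 mm long, bare shank 20 mm across, hex head and nut 30 mm across flats. Origin on its axis at mid-length (15 mm above what it lies on); x along the bolt: head at x -46.5 to -33.5 mm, nut at 22 to 38 mm, bare shank between, tip at 46.5 mm. 0.33 kg. Absent in some starts
- bolt4: a big zinc-plated hex bolt with its nut run on, lying on its flats: 93 mm long, bare shank 20 mm across, hex head and nut 30 mm across flats. Origin on its axis at mid-length (15 mm above what it lies on); x along the bolt: head at x -46.5 to -33.5 mm, nut at 22 to 38 mm, bare shank between, tip at 46.5 mm. 0.33 kg. Absent in some starts
- case: green steel order box, fixed, open-topped, 160 (x) by 240 (y) by 75 mm high, walls and floor 6 mm thick. Origin under its centre at counter height; -x is its front (towards the robot). A ledge 80 mm deep, 30 mm high runs along its front (x -160 to -80 mm) and carries the lock. The lid hinges on the far (+x) rim
- lid (a joint): angle of the lid (rad): 0 fully shut, grows as it opens; starts leaning back open at 1.6 to 1.75 (its end stop). Pushed forward past upright it falls softly and rests on a sprung catch at about 0.12; some 9 N pressed down on its front edge snaps it past the catch to 0, where it stays
- lid_hinge (a point): middle of the lid's hinge axis (along the box's y) on the far rim, 75.5 mm above the counter. The lid plate reaches 160 mm from it, is 240 mm wide, lies 0 to 7 mm outward of the axis, and has a 50 mm wide tongue at the middle of its front edge that reaches 185 mm and, when shut, hangs down to 44 mm above the counter
- lid_front (a point): point on the lid's outer (top) face on its centre line, 150 mm from the hinge axis: where to press; z is the outward normal of the lid, -x points away from the hinge
- lock (a joint): position of the lock slide (m): starts between 0 and 0.025, end stop at 0.080 (towards the box's +y, the robot's left); moves stiffly (2 N) and stays where it is left
- lock_top (a point): centre of the top of the black lock grip, a block 26 mm (box x) by 22 mm (box y) by 40 mm high standing on a track on the box's front ledge; its top is 80.5 mm and its foot 40.5 mm above the counter. Axes as the box's
- pail: an empty small metal pail, 106 mm across the rim, 88 mm across the foot, 70 mm high, with a rigid arched handle of 9 mm round bar. Origin under the centre of its foot; the handle arch lies in its y-z plane. 0.28 kg
- pail_bar (a point): middle of the handle's straight top bar, 140 mm above the foot; the straight part runs 42 mm to either side along the pail's y
- hook: dark steel stand fixed to the counter: base disc 100 mm across, 12 mm high; post 16 mm thick, 210 mm high; one hook arm (10 mm round bar) along the stand's -x, its centre line 190 mm above the counter, level from x = 0 to -88 mm, then turned up to the tip. Origin under the post at counter height
- hook_tip (a point): upturned tip of the hook, at x = -104 mm and 212 mm above the counter
- wrench: bystander: a steel spanner 180 mm long lying flat, origin under its middle, x along it
- carton: bystander: a full cardboard carton 140 (x) x 80 x 70 mm, origin under its centre
- jar: bystander: a glass jar 70 mm across and 90 mm high, origin under its centre
Mind the look-alikes: they are no part of the job. What is shaped like the bolt3 but brown is not meant. Leave any red look-alike of the bolt2 alone.

How it is judged:
By the outcome, as a careful person would: the job done as asked, in the order asked, and still so for the second after the job is handed in, with the robot touching nothing.
Of bolt1, bolt2, bolt3, bolt4 only 2 to 4 are there at a start; the rules pass over those that are not, and their reading is None.
At some moment in a run one of bolt1, bolt2, bolt3, bolt4 may be knocked a few centimetres aside while the robot is not near it.
It also fails if it takes over 210 s, if anything falls off the work surface, if the arm or the gripper's body presses on something with over 40 N, if the wrist force passes 120 N, or if a joint passes its speed limit or range.

### The arm

A 7-joint arm with a two-finger parallel gripper is mounted at the origin on the work surface. World frame = base frame: x ahead of the robot, y to its left, z up, the work surface at z = 0. Lengths are in m, angles in rad, forces in N, time in s.
With the tool pointing down it reaches from about 0.4 to 0.85 m from the base axis. Payload 10.4 kg.
Tool frame: the origin (TCP) lies at the very end of the fingers, on their centre line; the grasp point (between the pads) lies 19 mm behind it (manip.grip_point_offset is the distance from the TCP to the grasp point, in m); z points along the fingers, y is the line along which they close (so a half turn about z gives the same grasp; the last joint's range is limited). The gripper opens to 85 mm and grips with 20 to 120 N. Pads are 22 mm wide; open, the fingers measure 114 mm over their backs; the gripper's body (76 mm by 85 mm) begins 54 mm behind the grasp point. The pads swing forward as they close: fully open they stand 13 mm farther back than shut.
Start: joints at [1.118, 0.332, -0.065, 1.46, 0.022, 1.35, -0.088], TCP at [0.26, -0.568, 0.231] pointing down, gripper open.
Joint ranges: [-2.6, 2.6], [-0.5, 2.12], [-1.47, 1.34], [0.16, 2.42], [-1.27, 4.41], [0.06, 2.06], [-2.6, 2.6]. Speed limits (rad/s): [2.22, 2.22, 2.79, 2.79, 3.14, 3.14, 3.14].

### API

Orientations are given as a unit quaternion [x, y, z, w].
In Python, from workcell import manip gives the robot as it stands. The module is installed in compiled form; this text tells all that it offers.
- The arm moves only by the tool step_arm, never from a script. Its argument "moves" is a list of rows, each a list of 7 numbers: the closure, from 0 (fully open) to 1 (shut), then the shift along the world's x, y, z in mm, then the turn, a rotation vector about the world's x, y, z in rad. In form: [[grip, tx, ty, tz, ax, ay, az], ...]. A call has 1 to 10 rows; each row is the pose to reach, as a shift and turn from the pose commanded when the call began; what a row does not reach only later rows make up. A row lasts 1/10 s, in which the tool goes at most 50 mm and 8.59 degrees, less where a joint would pass 70% of its speed; a pose out of reach is approached as far as the arm can. A call with a gripper value outside its range is refused whole. The fingers move at their own pace and stop on an object; "grip_force" is the grip in N (left out, the last holds). Time passes only in rows, so rows that repeat a pose let the fingers close. It gives the time, the measured TCP pose, the force, the opening and the grip force at its end, in the units of the state.
- manip.get_obs(): the state, without advancing time (a new reading comes with each control period).
- manip.camera(name): name is "side" or "top"; returns a dict with "image" (400x640x3 uint8, blue, green, red), "K" (3x3 intrinsics, pixels), "dist_coeffs" ([k1, k2, p1, p2, k3] as OpenCV has them; the pictures are not rectified), "rvec" (rotation vector, rad) and "tvec" (3), from world to camera coordinates, as OpenCV has them. Camera axes: x right, y down, z forward; pixel columns grow to the right and rows downward; lengths in m; the calibration is good to about 2 mm. A picture is of the moment at which its call begins. There is no depth.
- manip.hand_in(): hands the job in; it is judged then, once.
The state is a dict: "clock": time; "joint_pos": joint angles; "joint_velocities": joint speeds; "tau": joint torques, N m; "position": TCP position; "ee_rot": TCP orientation; "ft_force": force on the tool from outside, world axes, zero at the start; "torque": the same for the moment, N m; "grip_width": opening from 0.0 (shut) to 1.0 (fully open); "grasp_force": force on a finger pad.
Only numpy, scipy, OpenCV 4.12 (cv2) and the standard library are available. Lean on these libraries where they do the work, as an engineer would, in place of code of your own. Each camera call takes 0.05 s, during which the arm holds its last target. There are 200 camera calls.

## Working session

There is one attempt and no reset: what is moved stays moved. The work goes in short steps, Python scripts to look and compute and a tool call to move; the robot and the scene stay as the last step left them, time stands still between calls to the robot, and variables do not carry over. Pictures are saved under pics/ and viewed, at most 14 in all, crops included, and the job is handed in when it is done.

Besides the shell and the picture viewer there is one more tool, called after "Request:" by a JSON object that holds its "api" and its "payload". step_arm: Moves the arm, as the interface text tells. Its arguments: {"type":"object","properties":{"moves":{"type":"array","items":{"type":"array","items":{"type":"number"}}},"grip_force":{"type":"number"}},"required":["moves"]}

```bash
mkdir -p pics
cat > h.py <<'E'
import numpy as np, cv2
from workcell import manip
from scipy.spatial.transform import Rotation as R
def cam(n,save=None):
    c=manip.camera(n); c={k:(np.array(v) if k!='image' else v) for k,v in c.items()}
    if save: cv2.imwrite('pics/'+save,c['image'])
    return c
def ray(c,uv):
    p=cv2.undistortPoints(np.array(uv,float).reshape(-1,1,2),c['K'],c['dist_coeffs']).reshape(-1,2)
    Rm=cv2.Rodrigues(c['rvec'])[0]; o=-Rm.T@c['tvec'].reshape(3)
    d=np.c_[p,np.ones(len(p))]@Rm
    return o,d
def atz(c,uv,z):
    o,d=ray(c,uv); return o+d*((z-o[2])/d[:,2:])
def proj(c,P): return cv2.projectPoints(np.array(P,float).reshape(-1,1,3),c['rvec'],c['tvec'],c['K'],c['dist_coeffs'])[0].reshape(-1,2)
E
python3 - <<'E'
from h import *
for n in('top','side'):
    c=cam(n,n+'0.png'); np.savez('%s0.npz'%n,**c)
    o,d=ray(c,[[320,200]]); print(n,o,d,c['K'][0,0])
print(manip.get_obs())
E
```

```text
top [0.25653468 0.00185332 1.28958469] [[ 0.19525002 -0.01067266 -0.98069873]] 412.99518933520693
side [ 0.29977546 -0.98455704  1.22096765] [[ 0.11997575  0.67340765 -0.72949281]] 475.1574086307524
{'clock': 0.1, 'joint_pos': array([ 1.11838836,  0.3328392 , -0.06473029,  1.46084999,  0.02162068,
        1.34987592, -0.08847662]), 'joint_velocities': array([ 1.34458965e-03, -1.05696809e-03,  1.78399308e-04, -2.39219243e-03,
       -5.31551724e-05,  5.91285990e-04,  1.73656554e-03]), 'tau': array([ 2.44972405e-03, -6.26747203e+01,  4.96131554e-02, -3.92428493e+01,
        1.62152702e-02,  7.09000829e-03,  1.56678664e-05]), 'position': array([ 0.26030763, -0.56785373,  0.23058   ]), 'ee_rot': array([ 9.76988612e-01,  2.13290517e-01, -1.68109441e-04, -6.15453845e-04]), 'ft_force': array([0.6936006 , 0.30004145, 0.8087847 ]), 'torque': array([-0.07857437,  0.02465374, -0.04513594]), 'grasp_force': 0.0, 'grip_width': 1.001475440425454}
```

View pics/top0.png

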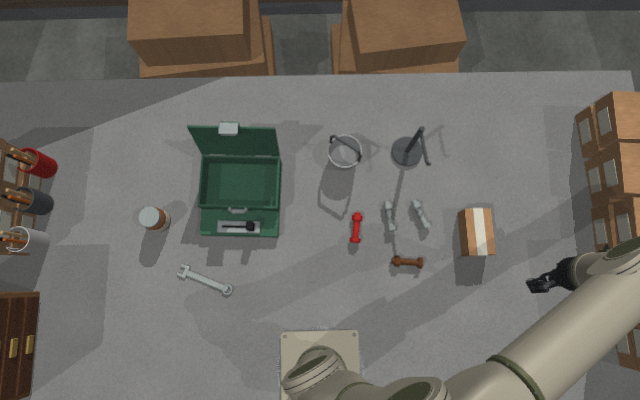

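View pics/side0.png

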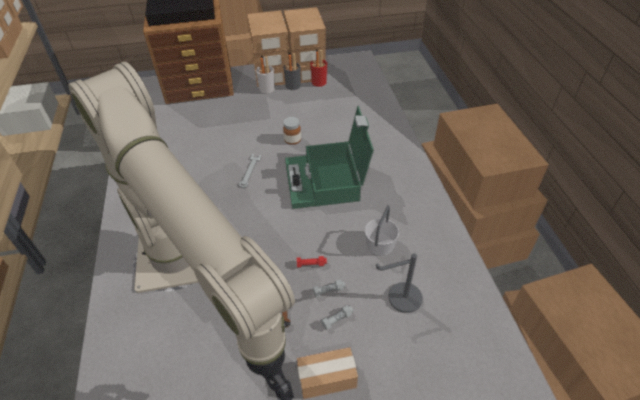

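The top picture shows zinc bolts at (390,216) and (420,213), with look-alikes in red at (356,227) and brown at (408,262). The box is at (240,190), the pail at (345,150), the hook stand at (407,152) and the lock grip at about (250,226). The arm may be hiding other bolts. Next is a close crop.

Run:
```python
import cv2,numpy as np
a=cv2.imread('pics/top0.png')
p=cv2.resize(a[110:280,320:450],None,fx=3.5,fy=3.5,interpolation=cv2.INTER_CUBIC)
q=cv2.resize(a[110:280,185:290],None,fx=3.2,fy=3.5,interpolation=cv2.INTER_CUBIC)
cv2.imwrite('pics/crop0.png',np.hstack([q[:,:340],p[:595]]))
```

```text
(no output)
```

View pics/crop0.png

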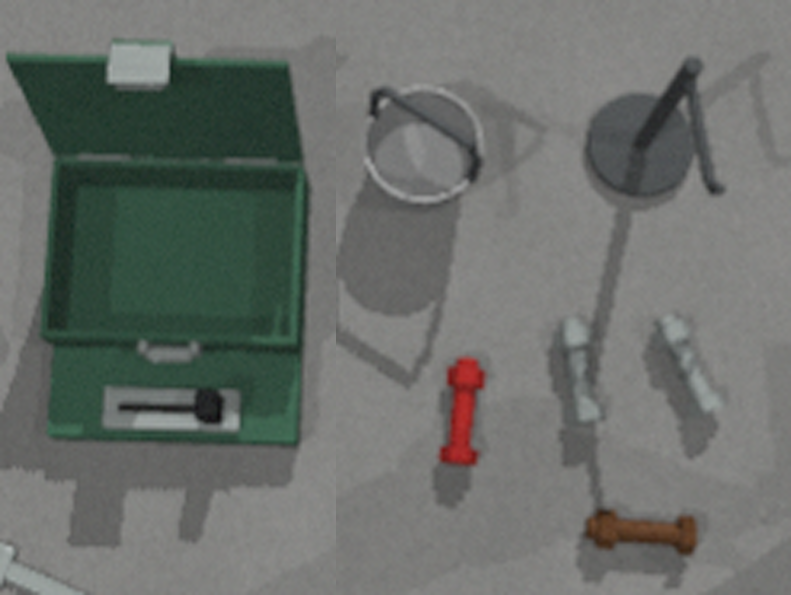

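The crop confirms the choice. Both zinc bolts are plain steel-coloured and distinct from the red and brown ones. The pail's bar runs diagonally and the hook arm points down-right.

Run:
```python
from h import *
c=dict(np.load('top0.npz'))
r=lambda X,Y:[320+(X-336)/3.5,110+Y/3.5]
l=lambda X,Y:[185+X/3.2,110+Y/3.5]
def pr(n,pts,z):
    P=atz(c,pts,z); print(n,P[:,:2].round(4).tolist())
    if len(P)>1: d=P[1]-P[0]; print('   len',np.linalg.norm(d).round(4),'ang',np.degrees(np.arctan2(d[1],d[0])).round(1),'mid',P.mean(0).round(4))
pr('A',[r(572,322),r(589,416)],.015)
pr('B',[r(672,318),r(710,407)],.015)
pr('box rim FL,FR,BL,BR',[l(44,338),l(299,346),l(55,162),l(304,165)],.075)
pr('lock',[l(208,403)],.0805)
pr('pail rim',[r(424,144)],.07)
pr('bar',[r(385,92),r(474,152)],.14)
pr('hook base',[r(638,143)],.012)
pr('posttop',[r(691,64)],.21)
pr('arm tip',[r(715,187)],.212)
```

```text
A [[0.499, -0.2242], [0.4137, -0.2346]]
   len 0.086 ang -173.1 mid [ 0.4563 -0.2294  0.015 ]
B [[0.5006, -0.3147], [0.4191, -0.3431]]
   len 0.0863 ang -160.8 mid [ 0.4599 -0.3289  0.015 ]
box rim FL,FR,BL,BR [[0.4866, 0.3511], [0.4742, 0.1133], [0.643, 0.3458], [0.6349, 0.1078]]
   len 0.2381 ang -93.0 mid [0.5597 0.2295 0.075 ]
lock [[0.4264, 0.1967]]
pail rim [[0.6513, -0.0927]]
bar [[0.6748, -0.0563], [0.6208, -0.1286]]
   len 0.0903 ang -126.8 mid [ 0.6478 -0.0924  0.14  ]
hook base [[0.6668, -0.2955]]
posttop [[0.6676, -0.2958]]
arm tip [[0.5657, -0.3066]]
```

Request:
{"api": "step_arm", "payload": {"moves": [[0,196,339,0,0,0,-0.309],[0,196,339,0,0,0,-0.309],[0,196,339,0,0,0,-0.309],[0,196,339,0,0,0,-0.309],[0,196,339,0,0,0,-0.309],[0,196,339,0,0,0,-0.309],[0,196,339,0,0,0,-0.309],[0,196,339,0,0,0,-0.309],[0,196,339,0,0,0,-0.309],[0,196,339,0,0,0,-0.309]], "grip_force": 60}}

```text
clock: 1.1
position: [0.4566, -0.2285, 0.2311]
ee_rot: [0.998, 0.061, -0.0, -0.0]
ft_force: [-0.4, -0.2, -0.0]
grip_width: 1.002
grasp_force: 0.0
```

Run:
```python
from h import *
a=cam('top');b=cam('side')
np.savez('top1.npz',**a);np.savez('side1.npz',**b)
A=a['image'][100:400,280:640];B=b['image'][150:400,150:450]
cv2.imwrite('pics/v1.png',np.hstack([cv2.resize(A,(440,367)),cv2.resize(B,(360,300)) if 0 else cv2.resize(B,(360,367))]))
```

```text
(no output)
```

View pics/v1.png

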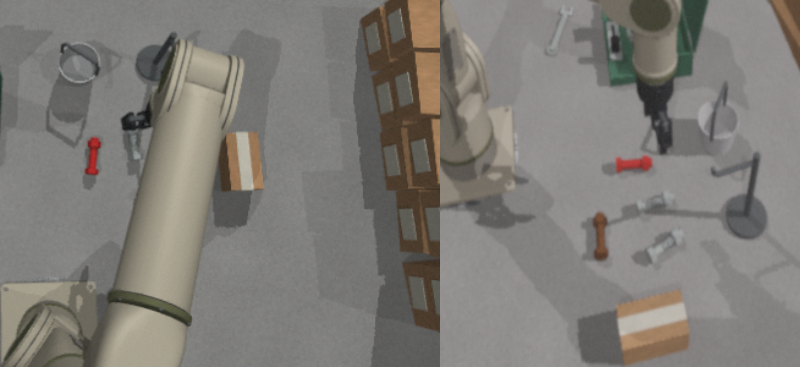

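Only two zinc bolts are present: the areas the arm covered before hold only the carton. In the side view both bolts are in place. Descending on bolt A.

Request:
{"api": "step_arm", "payload": {"moves": [[0,0,-1,-50,0,0,0],[0,0,-1,-100,0,0,0],[0,0,-1,-150,0,0,0],[0,0,-1,-190,0,0,0],[0,0,-1,-215,0,0,0],[0,0,-1,-227,0,0,0],[0,0,-1,-227,0,0,0],[1,0,-1,-227,0,0,0],[1,0,-1,-227,0,0,0],[1,0,-1,-227,0,0,0]], "grip_force": 70}}

```text
clock: 2.2
position: [0.4573, -0.2307, 0.0056]
ee_rot: [0.998, 0.06, 0.001, 0.001]
ft_force: [0.4, -0.1, 0.6]
grip_width: 0.516
grasp_force: 0.0
```

Request:
{"api": "step_arm", "payload": {"moves": [[1,0,0,0,0,0,0],[1,0,0,0,0,0,0],[1,0,0,0,0,0,0],[1,0,0,0,0,0,0],[1,0,0,30,0,0,0],[1,0,0,70,0,0,0],[1,0,0,110,0,0,0],[1,0,0,150,0,0,0],[1,0,0,180,0,0,0],[1,0,0,180,0,0,0]]}}

```text
clock: 3.2
position: [0.4583, -0.231, 0.1886]
ee_rot: [0.998, 0.06, 0.003, 0.002]
ft_force: [0.3, -0.6, -3.7]
grip_width: 0.21
grasp_force: 69.8
```

Request:
{"api": "step_arm", "payload": {"moves": [[1,9,46,0,0,0,-0.1],[1,18,91,0,0,0,-0.17],[1,28,137,0,0,0,-0.17],[1,38,184,0,0,0,-0.17],[1,47,230,0,0,0,-0.17],[1,57,275,0,0,0,-0.17],[1,66,321,0,0,0,-0.17],[1,76,367,0,0,0,-0.17],[1,85,413,0,0,0,-0.17],[1,95,459,0,0,0,-0.17]]}}

```text
clock: 4.2
position: [0.551, 0.2302, 0.1828]
ee_rot: [1.0, -0.025, -0.001, 0.0]
ft_force: [0.6, -0.7, -3.2]
grip_width: 0.21
grasp_force: 69.7
```

Request:
{"api": "step_arm", "payload": {"moves": [[1,9,46,0,0,0,0],[1,9,46,0,0,0,0],[1,9,46,-40,0,0,0],[1,9,46,-80,0,0,0],[1,9,46,-120,0,0,0],[1,9,46,-155,0,0,0],[1,9,46,-165,0,0,0],[1,9,46,-165,0,0,0]]}}

```text
clock: 5.0
position: [0.559, 0.2742, 0.0174]
ee_rot: [1.0, -0.024, -0.002, 0.001]
ft_force: [0.1, 0.0, -2.8]
grip_width: 0.205
grasp_force: 69.8
```

Request:
{"api": "step_arm", "payload": {"moves": [[0.5,0,0,0,0,0,0],[0.5,0,0,0,0,0,0],[0.5,0,0,0,0,0,0],[0.5,0,0,40,0,0,0],[0.4,0,0,85,0,0,0],[0,0,0,130,0,0,0],[0,0,0,165,0,0,0],[0,-8,-49,165,0,0,0.1],[0,-16,-98,165,0,0,0.2],[0,-24,-147,165,0,0,0.384]]}}

```text
clock: 6.0
position: [0.5374, 0.1308, 0.1857]
ee_rot: [0.989, 0.145, 0.001, 0.0]
ft_force: [1.5, -0.8, 0.5]
grip_width: 0.999
grasp_force: 0.0
```

Run:
```python
from h import *
b=cam('side');a=cam('top')
np.savez('side2.npz',**b)
print(proj(b,[[.4599,-.3289,.015],[.4191,-.3431,.015],[.5006,-.3147,.015]]).round(0).tolist(), proj(a,[[.4599,-.3289,.015]]))
A=cv2.resize(a['image'][90:290,150:470],(640,400))
B=cv2.resize(b['image'][250:350,250:420],(320,188))
C=np.zeros((188,640,3),np.uint8);C[:,:320]=B;C[:,320:]=cv2.resize(b['image'][130:230,270:440],(320,188))
cv2.imwrite('pics/v2.png',np.vstack([A,C]))
print(manip.get_obs()['position'],manip.get_obs()['ee_rot'])
```

```text
[[338.0, 318.0], [325.0, 325.0], [351.0, 311.0]] [[421.39426102 213.48845116]]
[0.53818397 0.12492721 0.18534625] [9.89913146e-01 1.41658793e-01 6.05159060e-04 2.09344030e-03]
```

View pics/v2.png

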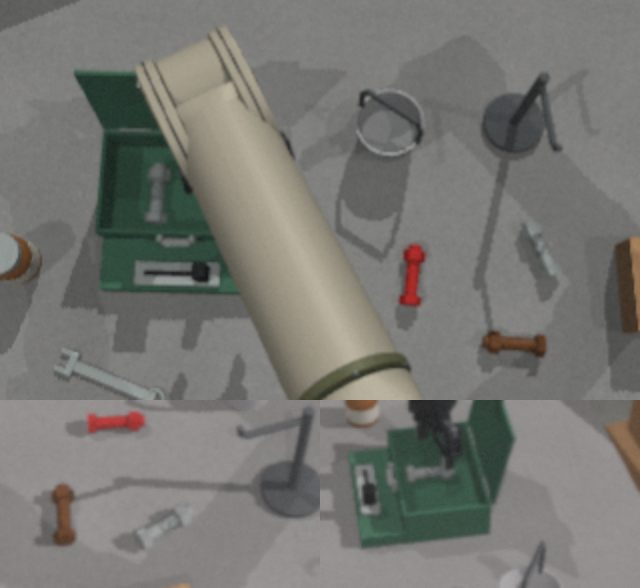

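Bolt A lies in the box, at (157,190) in the crop. Bolt B is unmoved, and the side view agrees with my position for it at (338,318).

Request:
{"api": "step_arm", "payload": {"moves": [[0,-8,-47,0,0,0,0.035],[0,-16,-95,0,0,0,0.035],[0,-24,-142,0,0,0,0.035],[0,-32,-190,0,0,0,0.035],[0,-40,-237,0,0,0,0.035],[0,-48,-285,0,0,0,0.035],[0,-56,-330,0,0,0,0.035],[0,-64,-378,0,0,0,0.035],[0,-72,-425,0,0,0,0.035],[0,-78,-454,0,0,0,0.035]]}}

```text
clock: 7.1
position: [0.4585, -0.3253, 0.1855]
ee_rot: [0.987, 0.158, 0.0, 0.001]
ft_force: [0.0, 0.2, -0.1]
grip_width: 1.003
grasp_force: 0.0
```

Request:
{"api": "step_arm", "payload": {"moves": [[0,0,0,0,0,0,0],[0,0,0,0,0,0,0],[0,0,0,-40,0,0,0],[0,0,0,-80,0,0,0]]}}

```text
clock: 7.5
position: [0.4615, -0.3201, 0.1053]
ee_rot: [0.987, 0.161, 0.002, 0.001]
ft_force: [0.6, -1.4, -0.8]
grip_width: 0.997
grasp_force: 0.0
```

Request:
{"api": "step_arm", "payload": {"moves": [[0,0,0,0,0,0,0],[0,0,0,0,0,0,0]]}}

```text
clock: 7.7
position: [0.4603, -0.3202, 0.1055]
ee_rot: [0.987, 0.161, 0.0, -0.0]
ft_force: [1.3, -0.2, 0.4]
grip_width: 1.001
grasp_force: 0.0
```

Request:
{"api": "step_arm", "payload": {"moves": [[0,0,-9,0,0,0,0],[0,0,-9,-40,0,0,0],[0,0,-9,-75,0,0,0],[0,0,-9,-100,0,0,0],[0,0,-9,-100,0,0,0],[1,0,-9,-100,0,0,0],[1,0,-9,-100,0,0,0],[1,0,-9,-100,0,0,0],[1,0,-9,-100,0,0,0],[1,0,-9,-100,0,0,0]]}}

```text
clock: 8.7
position: [0.46, -0.3302, 0.0056]
ee_rot: [0.987, 0.16, 0.0, 0.0]
ft_force: [-2.6, 2.4, 7.0]
grip_width: 0.208
grasp_force: 67.9
```

Request:
{"api": "step_arm", "payload": {"moves": [[1,0,0,0,0,0,0],[1,0,0,0,0,0,0],[1,0,0,30,0,0,0],[1,0,0,70,0,0,0],[1,0,0,110,0,0,0],[1,0,0,150,0,0,0],[1,0,0,180,0,0,0],[1,0,0,180,0,0,0]]}}

```text
clock: 9.5
position: [0.4612, -0.3316, 0.1891]
ee_rot: [0.987, 0.16, 0.002, 0.003]
ft_force: [-0.1, -0.6, -3.5]
grip_width: 0.205
grasp_force: 69.3
```

Request:
{"api": "step_arm", "payload": {"moves": [[1,9,47,0,0,0,-0.1],[1,18,94,0,0,0,-0.2],[1,26,141,0,0,0,-0.3],[1,35,188,0,0,0,-0.38],[1,44,235,0,0,0,-0.38],[1,52,282,0,0,0,-0.38],[1,61,329,0,0,0,-0.38],[1,70,376,0,0,0,-0.38],[1,79,423,0,0,0,-0.38],[1,87,470,0,0,0,-0.38]]}}

```text
clock: 10.5
position: [0.546, 0.141, 0.1831]
ee_rot: [1.0, -0.03, -0.001, 0.0]
ft_force: [0.2, -0.9, -3.7]
grip_width: 0.205
grasp_force: 69.3
```

Request:
{"api": "step_arm", "payload": {"moves": [[1,9,46,0,0,0,0],[1,9,46,0,0,0,0],[1,9,46,-40,0,0,0],[1,9,46,-80,0,0,0],[1,9,46,-110,0,0,0],[1,9,46,-110,0,0,0]]}}

```text
clock: 11.1
position: [0.5519, 0.184, 0.069]
ee_rot: [1.0, -0.029, -0.004, 0.001]
ft_force: [-0.1, -1.3, -2.7]
grip_width: 0.205
grasp_force: 69.3
```

Request:
{"api": "step_arm", "payload": {"moves": [[1,4,0,-35,0,0,0],[1,4,0,-53,0,0,0],[1,4,0,-53,0,0,0],[0.5,4,0,-53,0,0,0],[0.5,4,0,-53,0,0,0],[0.5,4,0,-53,0,0,0],[0.5,4,0,-15,0,0,0],[0.5,4,0,30,0,0,0],[0.5,4,0,75,0,0,0],[0.5,4,0,120,0,0,0]]}}

```text
clock: 12.1
position: [0.5594, 0.1858, 0.1975]
ee_rot: [1.0, -0.029, 0.001, -0.0]
ft_force: [0.8, 0.1, -0.7]
grip_width: 0.502
grasp_force: 0.0
```

Request:
{"api": "step_arm", "payload": {"moves": [[1,0,-15,50,0,0,0],[1,0,-30,95,0,0,0],[1,0,-60,115,0,0,0],[1,0,-100,115,0,0,0],[1,0,-140,115,0,0,0],[1,0,-140,115,0,0,0]]}}

```text
clock: 12.7
position: [0.56, 0.039, 0.3105]
ee_rot: [0.999, -0.034, 0.001, 0.001]
ft_force: [0.8, -0.6, -0.5]
grip_width: 0.001
grasp_force: 0.0
```

Run:
```python
from h import *
b=cam('side');a=cam('top')
np.savez('side3.npz',**b);np.savez('top3.npz',**a)
A=cv2.resize(a['image'][100:260,120:320],(600,480),interpolation=cv2.INTER_CUBIC)
cv2.imwrite('pics/v3.png',A)
print(manip.get_obs()['position'],manip.get_obs()['grip_width'])
```

```text
[0.55948384 0.04492324 0.3103831 ] -0.0003723660706403329
```

View pics/v3.png

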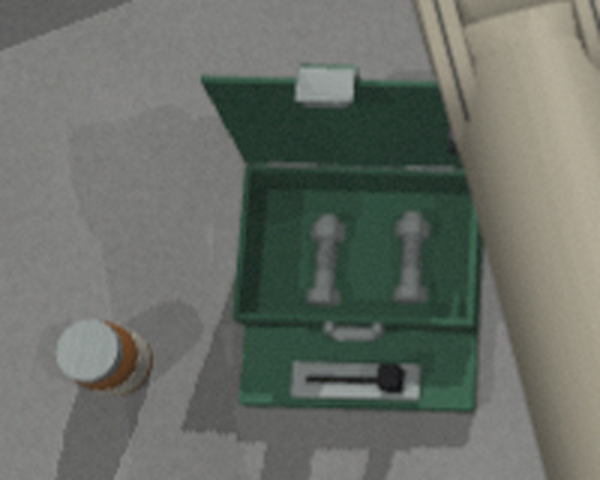

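Both bolts lie in the box, at (325,258) and (410,256) in the crop. The lock grip is at (390,378) and the lid leans back. Next: reach behind the lid.

Request:
{"api": "step_arm", "payload": {"moves": [[1,36,33,0,0,0,0],[1,72,66,0,0,0,0],[1,108,99,0,0,0,0],[1,144,132,0,0,0,0],[1,180,165,0,0,0,0],[1,180,165,0,0,0,0],[1,180,165,0,0,0,0],[1,180,165,0,0,0,0]]}}

```text
clock: 13.6
position: [0.7389, 0.2109, 0.3108]
ee_rot: [1.0, -0.029, 0.001, -0.0]
ft_force: [-0.0, -0.7, 0.3]
grip_width: 0.003
grasp_force: 0.0
```

Request:
{"api": "step_arm", "payload": {"moves": [[1,0,0,-40,0,0,0],[1,0,0,-80,0,0,0],[1,0,0,-110,0,0,0],[1,0,0,-110,0,0,0],[1,0,0,-110,0,0,0]]}}

```text
clock: 14.1
position: [0.7395, 0.2095, 0.2022]
ee_rot: [1.0, -0.03, 0.001, -0.0]
ft_force: [-0.3, -0.6, 0.6]
grip_width: -0.001
grasp_force: 0.0
```

Request:
{"api": "step_arm", "payload": {"moves": [[1,-25,0,0,0,0,0],[1,-40,0,0,0,0,0],[1,-52,0,0,0,0,0],[1,-64,0,0,0,0,0],[1,-76,0,0,0,0,0],[1,-88,0,0,0,0,0],[1,-100,0,0,0,0,0],[1,-112,0,0,0,0,0],[1,-124,0,0,0,0,0],[1,-136,0,0,0,0,0]]}}

```text
clock: 15.1
position: [0.6041, 0.211, 0.2033]
ee_rot: [1.0, -0.03, 0.003, -0.001]
ft_force: [-0.1, -0.0, -0.2]
grip_width: 0.003
grasp_force: 0.2
```

Request:
{"api": "step_arm", "payload": {"moves": [[1,0,0,20,0,0,0],[1,-20,0,40,0,0,0],[1,-50,5,40,0,0,0],[1,-80,10,40,0,0,0],[1,-114,24,20,0,0,0],[1,-114,24,-20,0,0,0],[1,-114,24,-40,0,0,0],[1,-114,24,-40,0,0,0]]}}

```text
clock: 15.9
position: [0.4705, 0.2402, 0.1582]
ee_rot: [1.0, -0.023, -0.016, 0.003]
ft_force: [-83.4, -2.2, 41.4]
grip_width: -0.002
grasp_force: 46.5
```

Run:
```python
from h import *
b=cam('side');a=cam('top')
A=cv2.resize(a['image'][100:260,140:300],(400,400),interpolation=cv2.INTER_CUBIC)
B=cv2.resize(b['image'][80:240,250:410],(400,400),interpolation=cv2.INTER_CUBIC)
cv2.imwrite('pics/v4.png',np.hstack([A,B]))
s=manip.get_obs();print(s['position'],s['ft_force'],s['torque'],s['grasp_force'],s['clock'])
```

```text
[0.47143491 0.24012968 0.15977686] [-84.48890172  -2.71425036  43.94990778] [-0.71366589 18.63060803 -0.15439418] 47.49406878487207 16.0
```

View pics/v4.png

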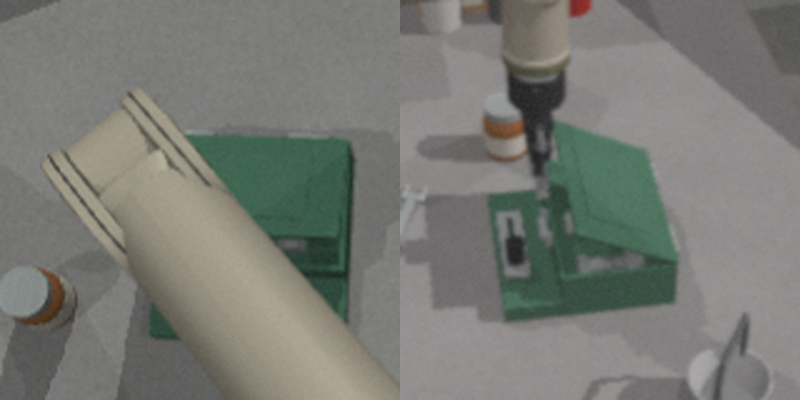

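The lid was still falling, at about 0.5 rad, and the finger now presses against the front of its tongue. Backing off towards -x, then up.

Request:
{"api": "step_arm", "payload": {"moves": [[1,-10,0,0,0,0,0],[1,-20,0,2,0,0,0],[1,-30,0,5,0,0,0],[1,-40,0,10,0,0,0],[1,-50,0,20,0,0,0],[1,-50,0,40,0,0,0],[1,-50,0,60,0,0,0],[1,-50,0,60,0,0,0],[1,-50,0,60,0,0,0],[1,-50,0,60,0,0,0]]}}

```text
clock: 17.0
position: [0.4393, 0.2343, 0.2192]
ee_rot: [1.0, -0.03, 0.0, 0.0]
ft_force: [-0.2, 1.2, 0.3]
grip_width: 0.0
grasp_force: 0.0
```

Request:
{"api": "step_arm", "payload": {"moves": [[1,0,0,0,0,0,0],[1,0,0,0,0,0,0],[1,0,0,0,0,0,0],[1,0,0,0,0,0,0],[1,0,0,0,0,0,0],[1,0,0,0,0,0,0],[1,0,0,0,0,0,0],[1,0,0,0,0,0,0],[1,0,0,0,0,0,0],[1,0,0,0,0,0,0]]}}

```text
clock: 18.0
position: [0.4395, 0.2346, 0.2194]
ee_rot: [1.0, -0.029, 0.0, 0.0]
ft_force: [0.3, 0.1, -0.6]
grip_width: 0.001
grasp_force: 0.0
```

Run:
```python
from h import *
b=cam('side');a=cam('top')
A=cv2.resize(a['image'][100:260,140:300],(400,400),interpolation=cv2.INTER_CUBIC)
B=cv2.resize(b['image'][80:240,250:410],(400,400),interpolation=cv2.INTER_CUBIC)
cv2.imwrite('pics/v5.png',np.hstack([A,B]))
s=manip.get_obs();print(s['position'],s['ee_rot'],s['ft_force'],s['clock'])
```

```text
[0.43943607 0.2345806  0.21939301] [ 9.99565111e-01 -2.94887673e-02  2.76472661e-05  2.98751844e-05] [0.17974531 0.5236102  1.15180048] 18.1
```

View pics/v5.png

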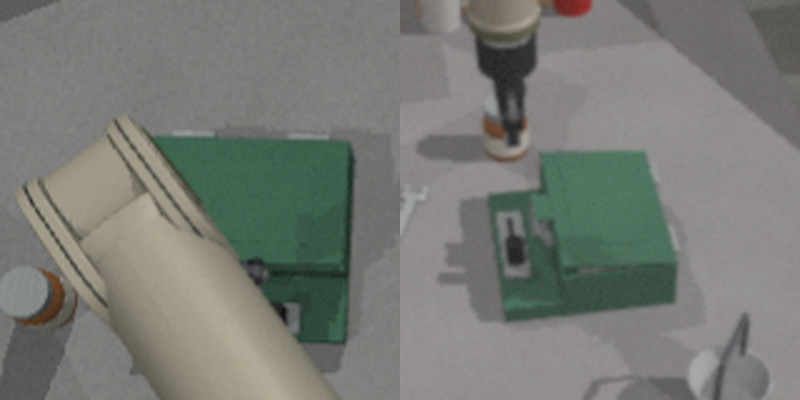

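The lid now rests on its catch. Pressing at the front centre.

Request:
{"api": "step_arm", "payload": {"moves": [[1,25,0,0,0,0,0],[1,51,0,0,0,0,0],[1,51,0,-40,0,0,0],[1,51,0,-80,0,0,0],[1,51,0,-105,0,0,0],[1,51,0,-105,0,0,0],[1,51,0,-112,0,0,0],[1,51,0,-118,0,0,0],[1,51,0,-124,0,0,0],[1,51,0,-128,0,0,0]]}}

```text
clock: 19.1
position: [0.4905, 0.2351, 0.0922]
ee_rot: [1.0, -0.029, 0.0, -0.0]
ft_force: [-2.0, -0.1, 1.6]
grip_width: 0.0
grasp_force: 1.0
```

Request:
{"api": "step_arm", "payload": {"moves": [[1,0,0,-3,0,0,0],[1,0,0,-6,0,0,0],[1,0,0,-9,0,0,0],[1,0,0,-11,0,0,0],[1,0,0,-11,0,0,0],[1,0,0,-11,0,0,0]]}}

```text
clock: 19.7
position: [0.4908, 0.2346, 0.0823]
ee_rot: [1.0, -0.03, 0.001, 0.0]
ft_force: [-8.1, -5.4, 23.1]
grip_width: 0.004
grasp_force: 11.5
```

Request:
{"api": "step_arm", "payload": {"moves": [[1,0,0,40,0,0,0],[1,0,0,80,0,0,0],[1,0,0,100,0,0,0],[1,-30,-40,100,0,0,0],[1,-60,-80,100,0,0,0],[1,-67,-95,100,0,0,0],[1,-67,-95,100,0,0,0]]}}

```text
clock: 20.4
position: [0.423, 0.137, 0.1805]
ee_rot: [1.0, -0.031, 0.001, 0.001]
ft_force: [0.2, -0.3, 0.2]
grip_width: -0.003
grasp_force: 0.0
```

Run:
```python
from h import *
b=cam('side');a=cam('top')
A=cv2.resize(a['image'][130:260,180:310],(400,400),interpolation=cv2.INTER_CUBIC)
B=cv2.resize(b['image'][120:220,270:370],(400,400),interpolation=cv2.INTER_CUBIC)
cv2.imwrite('pics/v6.png',np.hstack([A,B]))
s=manip.get_obs();print(s['position'],s['ft_force'],s['clock'])
X=np.array([.9986,-.0523,0]);Y=np.array([.0523,.9986,0]);o=np.array([.5597,.2295,0])
f=lambda x,y,z:o+X*x+Y*y+[0,0,z]
for nm,q in [('lid corners shut',[f(-.08,-.12,.0825),f(-.08,.12,.0825)]),('locktop',[f(-.1314,-.0397,.0805)])]:
    print(nm,((proj(b,q)-[270,120])*4+[400,0]).round().tolist())
```

```text
[0.4239223  0.1398004  0.18076692] [ 0.03339934  0.53769363 -0.32537126] 20.5
lid corners shut [[573.0, 282.0], [538.0, 98.0]]
locktop [[502.0, 225.0]]
```

View pics/v6.png

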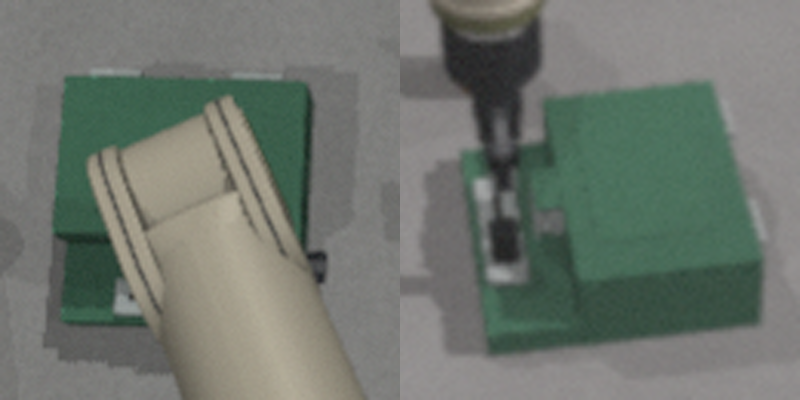

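The lid is shut: there is no gap and its corners match the shut projection. The lock grip top is at (505,225) in the crop, where I expected it. Lowering beside the grip and pushing.

Request:
{"api": "step_arm", "payload": {"moves": [[1,0,-3,-45,0,0,0],[1,0,-3,-90,0,0,0],[1,0,-3,-124,0,0,0],[1,0,-3,-124,0,0,0],[1,0,6,-124,0,0,0],[1,1,15,-124,0,0,0],[1,1,24,-124,0,0,0],[1,2,33,-124,0,0,0],[1,2,42,-124,0,0,0],[1,3,50,-124,0,0,0]]}}

```text
clock: 21.5
position: [0.4266, 0.1902, 0.0568]
ee_rot: [1.0, -0.029, 0.0, 0.0]
ft_force: [-1.1, -2.3, 1.7]
grip_width: 0.003
grasp_force: 1.1
```

Request:
{"api": "step_arm", "payload": {"moves": [[1,0,8,0,0,0,0],[1,1,16,0,0,0,0],[1,1,24,0,0,0,0],[1,1,28,0,0,0,0],[1,1,28,0,0,0,0]]}}

```text
clock: 22.0
position: [0.4273, 0.2185, 0.0563]
ee_rot: [1.0, -0.029, -0.0, -0.0]
ft_force: [0.1, 0.1, 0.3]
grip_width: -0.001
grasp_force: 0.0
```

Request:
{"api": "step_arm", "payload": {"moves": [[1,0,6,0,0,0,0],[1,1,12,0,0,0,0],[1,1,17,0,0,0,0],[1,1,20,0,0,0,0]]}}

```text
clock: 22.4
position: [0.4284, 0.2381, 0.0563]
ee_rot: [1.0, -0.029, -0.0, -0.0]
ft_force: [1.0, -2.8, -0.8]
grip_width: 0.004
grasp_force: 1.0
```

Request:
{"api": "step_arm", "payload": {"moves": [[1,0,4,0,0,0,0],[1,0,8,0,0,0,0],[1,1,11,0,0,0,0]]}}

```text
clock: 22.7
position: [0.4291, 0.249, 0.0563]
ee_rot: [1.0, -0.029, -0.0, 0.0]
ft_force: [-1.3, -2.2, -0.4]
grip_width: 0.001
grasp_force: 1.0
```

Request:
{"api": "step_arm", "payload": {"moves": [[1,0,3,0,0,0,0],[1,0,5,0,0,0,0]]}}

```text
clock: 22.9
position: [0.4294, 0.2539, 0.0564]
ee_rot: [1.0, -0.029, -0.0, -0.0]
ft_force: [-0.3, -2.4, -0.5]
grip_width: 0.002
grasp_force: 1.0
```

Request:
{"api": "step_arm", "payload": {"moves": [[1,0,2,0,0,0,0],[1,0,4,0,0,0,0]]}}

```text
clock: 23.1
position: [0.4295, 0.2554, 0.0563]
ee_rot: [1.0, -0.03, -0.0, 0.002]
ft_force: [-4.4, -17.7, 11.9]
grip_width: -0.0
grasp_force: 8.8
```

Request:
{"api": "step_arm", "payload": {"moves": [[1,0,2,0,0,0,0],[1,0,4,0,0,0,0]]}}

```text
clock: 23.3
position: [0.4296, 0.2559, 0.0563]
ee_rot: [0.999, -0.031, -0.001, 0.005]
ft_force: [-9.1, -31.5, 25.6]
grip_width: 0.003
grasp_force: 16.7
```

The stop is reached: force climbs while the position holds. Back off and lift.

Request:
{"api": "step_arm", "payload": {"moves": [[1,0,-15,0,0,0,0],[1,0,-20,40,0,0,0],[1,0,-20,80,0,0,0],[1,0,-20,120,0,0,0],[1,40,-20,165,0,0,0.1],[0.5,40,-20,210,0,0,0.1],[0.3,80,-20,230,0,0,0.25],[0.3,80,-20,230,0,0,0.25]]}}

```text
clock: 24.1
position: [0.5145, 0.2412, 0.2895]
ee_rot: [0.995, 0.096, 0.003, -0.001]
ft_force: [-0.3, -1.4, -0.1]
grip_width: 0.503
grasp_force: 0.0
```

Run:
```python
from h import *
b=cam('side');a=cam('top')
np.savez('side7.npz',**b);np.savez('top7.npz',**a)
A=cv2.resize(a['image'][105:190,310:450],(798,485),interpolation=cv2.INTER_CUBIC)
C=cv2.resize(b['image'][150:205,280:360],(160,110)) 
A[375:,638:]=C
cv2.imwrite('pics/v7.png',A)
s=manip.get_obs();print(s['position'],s['ee_rot'],s['ft_force'],s['clock'])
bar=[[.6478+k*.598,-.0924+k*.8,.14] for k in(-.042,0,.042)]
print(proj(b,bar).round(1).tolist(), ((proj(a,bar)-[310,105])*5.7).round().tolist())
```

```text
[0.50987854 0.24207783 0.2863001 ] [ 9.95482961e-01  9.49374504e-02 -2.21474888e-05 -7.44401731e-04] [-0.85121732  0.09171157 -1.09501762] 24.2
[[377.2, 226.0], [382.2, 216.3], [387.0, 207.0]] [[277.0, 273.0], [209.0, 227.0], [142.0, 182.0]]
```

View pics/v7.png

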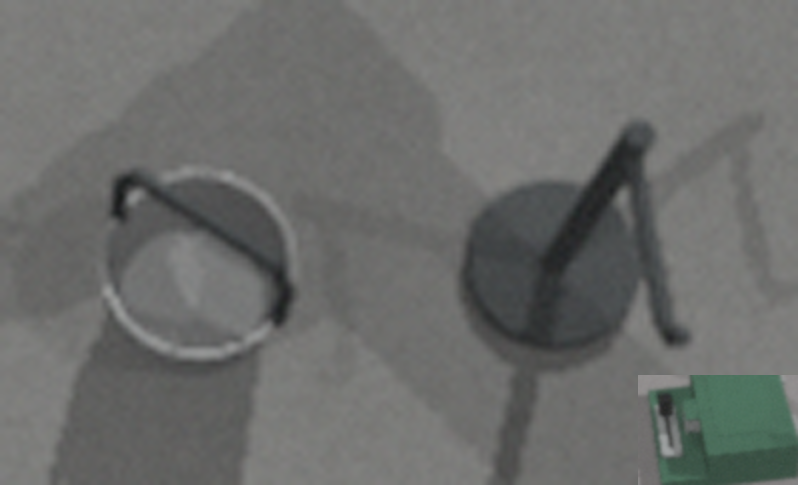

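The lock is home (inset), and the pail's bar runs (135,180) to (285,275) with its centre at (210,228), as predicted. Moving above the bar, 25 mm off its centre.

Request:
{"api": "step_arm", "payload": {"moves": [[0,19,-39,0,0,0,0.1],[0,38,-78,0,0,0,0.2],[0,57,-117,0,0,0,0.3],[0,76,-156,0,0,0,0.4],[0,95,-195,0,0,0,0.5],[0,115,-235,0,0,0,0.6],[0,134,-275,-20,0,0,0.7],[0,153,-314,-50,0,0,0.738],[0,153,-314,-80,0,0,0.738],[0,153,-314,-80,0,0,0.738]]}}

```text
clock: 25.2
position: [0.6597, -0.0731, 0.2009]
ee_rot: [0.894, 0.447, -0.003, -0.002]
ft_force: [-0.3, 0.8, -0.3]
grip_width: 0.999
grasp_force: 0.0
```

Request:
{"api": "step_arm", "payload": {"moves": [[0,0,0,0,0,0,0],[0,0,0,0,0,0,0],[0,0,0,0,0,0,0]]}}

```text
clock: 25.5
position: [0.663, -0.0709, 0.2087]
ee_rot: [0.894, 0.449, 0.001, 0.001]
ft_force: [-0.4, 0.2, -0.8]
grip_width: 1.002
grasp_force: 0.0
```

Request:
{"api": "step_arm", "payload": {"moves": [[0,0,0,-40,0,0,0],[0,0,0,-70,0,0,0],[0,0,0,-87,0,0,0],[0,0,0,-87,0,0,0],[1,0,0,-87,0,0,0],[1,0,0,-87,0,0,0],[1,0,0,-87,0,0,0],[1,0,0,-87,0,0,0],[1,0,0,-87,0,0,0],[1,0,0,-87,0,0,0]], "grip_force": 90}}

```text
clock: 26.5
position: [0.6629, -0.0727, 0.12]
ee_rot: [0.894, 0.448, 0.0, 0.0]
ft_force: [0.5, -1.7, 2.1]
grip_width: 0.072
grasp_force: 87.8
```

Request:
{"api": "step_arm", "payload": {"moves": [[1,0,0,0,0,0,0],[1,0,0,0,0,0,0],[1,0,0,10,0,0,0],[1,0,0,30,0,0,0],[1,0,0,50,0,0,0],[1,0,0,50,0,0,0],[1,0,0,50,0,0,0]]}}

```text
clock: 27.2
position: [0.6621, -0.0721, 0.1688]
ee_rot: [0.894, 0.448, -0.0, -0.0]
ft_force: [-0.3, 0.4, -3.0]
grip_width: 0.069
grasp_force: 88.0
```

Request:
{"api": "step_arm", "payload": {"moves": [[1,-20,-5,20,0,0,0.05],[1,-45,-12,46,0,0,0.12],[1,-75,-20,46,0,0,0.2],[1,-105,-28,46,0,0,0.28],[1,-135,-37,46,0,0,0.36],[1,-165,-45,46,0,0,0.45],[1,-177,-60,46,0,0,0.54],[1,-177,-85,46,0,0,0.62],[1,-177,-115,46,0,0,0.7],[1,-177,-145,46,0,0,0.747]]}}

```text
clock: 28.2
position: [0.4844, -0.2183, 0.2141]
ee_rot: [0.668, 0.744, -0.0, -0.001]
ft_force: [-0.4, -0.2, -2.4]
grip_width: 0.071
grasp_force: 88.1
```

Request:
{"api": "step_arm", "payload": {"moves": [[1,0,-30,0,0,0,0],[1,0,-55,0,0,0,0],[1,0,-73,0,0,0,0],[1,0,-73,0,0,0,0],[1,0,-73,0,0,0,0],[1,0,-73,0,0,0,0]]}}

```text
clock: 28.8
position: [0.4857, -0.2889, 0.2151]
ee_rot: [0.668, 0.744, 0.0, -0.0]
ft_force: [-0.0, -0.0, -2.7]
grip_width: 0.068
grasp_force: 88.1
```

Run:
```python
from h import *
b=cam('side');a=cam('top')
np.savez('side8.npz',**b)
B=cv2.resize(b['image'][190:340,270:450],(720,600),interpolation=cv2.INTER_CUBIC)
cv2.imwrite('pics/v8.png',B)
s=manip.get_obs();print(s['position'],s['ee_rot'],s['ft_force'],s['grasp_force'],s['clock'])
p=s['position'];u=np.array([-.1066,.9943,0]);bar=[p+[0,0,.02]-u*k for k in(-.017,.025,.067)]
print(((proj(b,bar)-[270,190])*4).round().tolist())
print(((proj(b,[[.5657,-.3066,.212],[.667,-.2957,.19]])-[270,190])*4).round().tolist())
```

```text
[ 0.48571302 -0.28923542  0.21540741] [ 6.68320523e-01  7.43873424e-01  6.45824941e-05 -6.38914693e-05] [ 0.48321335  0.10148973 -4.11747049] 88.0656373500824 28.9
[[293.0, 254.0], [315.0, 305.0], [339.0, 359.0]]
[[428.0, 296.0], [569.0, 277.0]]
```

View pics/v8.png

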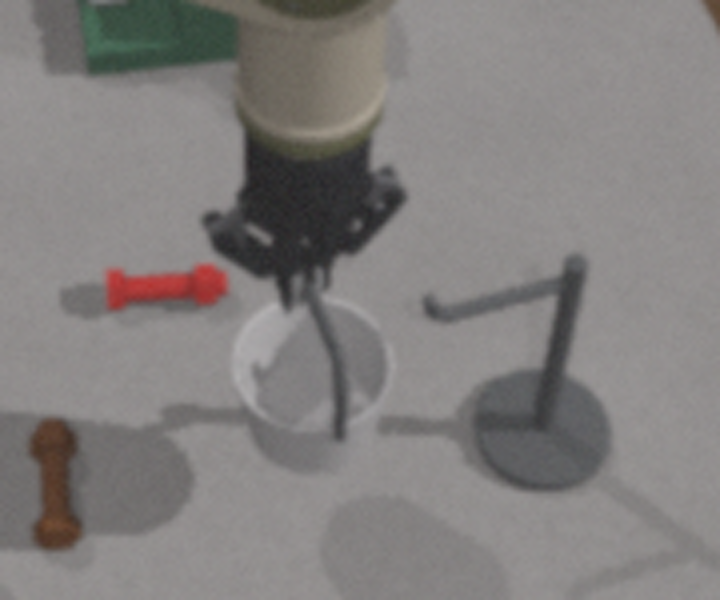

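The pail is held upright with its bar square to the hook arm. The hook tip at (428,296) is level with the arch opening. Sliding it on.

Request:
{"api": "step_arm", "payload": {"moves": [[1,15,2,0,0,0,0],[1,30,3,0,0,0,0],[1,45,5,0,0,0,0],[1,60,7,0,0,0,0],[1,75,8,0,0,0,0],[1,88,10,0,0,0,0],[1,100,11,0,0,0,0],[1,107,11,0,0,0,0],[1,107,11,0,0,0,0],[1,107,11,0,0,0,0]]}}

```text
clock: 29.9
position: [0.5922, -0.2793, 0.2153]
ee_rot: [0.669, 0.743, -0.0, -0.0]
ft_force: [0.2, -0.1, -3.5]
grip_width: 0.067
grasp_force: 88.1
```

Request:
{"api": "step_arm", "payload": {"moves": [[1,0,0,-10,0,0,0],[1,0,0,-20,0,0,0],[1,0,0,-28,0,0,0],[1,0,0,-32,0,0,0],[1,0,0,-32,0,0,0],[1,0,0,-32,0,0,0]]}}

```text
clock: 30.5
position: [0.5925, -0.2794, 0.1835]
ee_rot: [0.669, 0.743, 0.0, 0.0]
ft_force: [1.1, -0.5, -4.1]
grip_width: 0.072
grasp_force: 88.1
```

Request:
{"api": "step_arm", "payload": {"moves": [[1,0,0,-2,0,0,0],[1,0,0,-4,0,0,0],[1,0,0,-5,0,0,0],[1,0,0,-5,0,0,0]]}}

```text
clock: 30.9
position: [0.5926, -0.2794, 0.1786]
ee_rot: [0.669, 0.743, 0.0, 0.0]
ft_force: [-0.8, 0.6, -1.0]
grip_width: 0.071
grasp_force: 88.3
```

Run:
```python
from h import *
b=cam('side')
B=cv2.resize(b['image'][210:330,330:450],(600,600),interpolation=cv2.INTER_CUBIC)
cv2.imwrite('pics/v9.png',B)
s=manip.get_obs();print(s['position'],s['ft_force'],s['torque'],s['clock'])
```

```text
[ 0.5925931  -0.279428    0.17868085] [-0.74438253  0.09769357 -1.13975729] [ 0.02577394  0.05150269 -0.00492101] 30.95
```

View pics/v9.png

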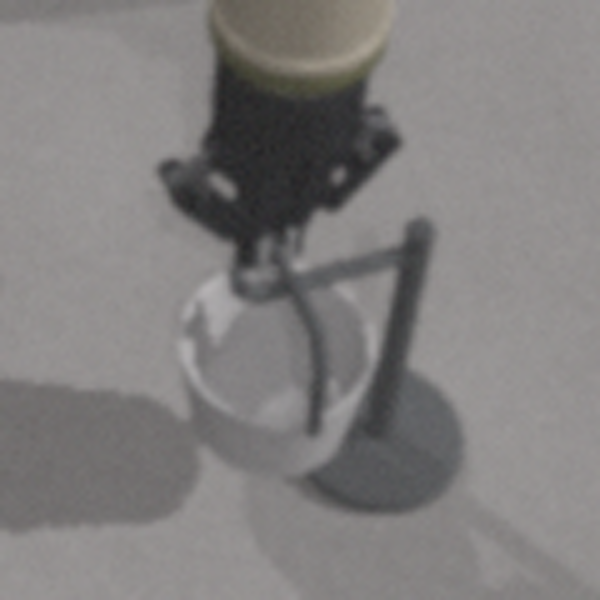

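The bar rests over the hook arm: the carried weight has dropped to about 1 N and the arm passes through the arch at (300,285). Releasing.

Request:
{"api": "step_arm", "payload": {"moves": [[0.8,0,0,0,0,0,0],[0.7,0,0,0,0,0,0],[0.7,0,0,0,0,0,0],[0.7,0,0,10,0,0,0],[0.7,0,0,25,0,0,0],[0.7,0,0,45,0,0,0],[0.7,0,0,75,0,0,0],[0.7,0,0,110,0,0,0],[0.7,-20,20,130,0,0,0],[0.7,-40,50,130,0,0,0]]}}

```text
clock: 31.95
position: [0.5533, -0.2301, 0.3128]
ee_rot: [0.67, 0.743, 0.001, 0.003]
ft_force: [0.2, 0.9, -0.1]
grip_width: 0.298
grasp_force: 0.0
```

Request:
{"api": "step_arm", "payload": {"moves": [[0.7,-20,40,0,0,0,0],[0.7,-40,80,0,0,0,0],[0.7,-60,120,0,0,0,0],[0.7,-60,160,0,0,0,0],[0.7,-60,190,0,0,0,0],[0.7,-60,190,0,0,0,0],[0.7,-60,190,0,0,0,0],[0.7,-60,190,0,0,0,0],[0.7,-60,190,0,0,0,0],[0.7,-60,190,0,0,0,0]]}}

```text
clock: 32.95
position: [0.4925, -0.0403, 0.3084]
ee_rot: [0.669, 0.743, 0.0, -0.0]
ft_force: [0.0, -0.3, 1.0]
grip_width: 0.3
grasp_force: 0.0
```

Run:
```python
from h import *
b=cam('side');a=cam('top')
A=cv2.resize(a['image'][100:300,130:500],(800,432))
A=np.vstack([A,np.zeros((168,800,3),np.uint8)])
cv2.imwrite('pics/v10.png',cv2.resize(b['image'],(800,500)))
cv2.imwrite('pics/v11.png',A)
s=manip.get_obs();print(s['position'],s['ft_force'],s['clock'])
```

```text
[ 0.49247156 -0.03987     0.30833275] [-0.96843778 -0.67450982 -0.22492834] 33.05
```

View pics/v10.png

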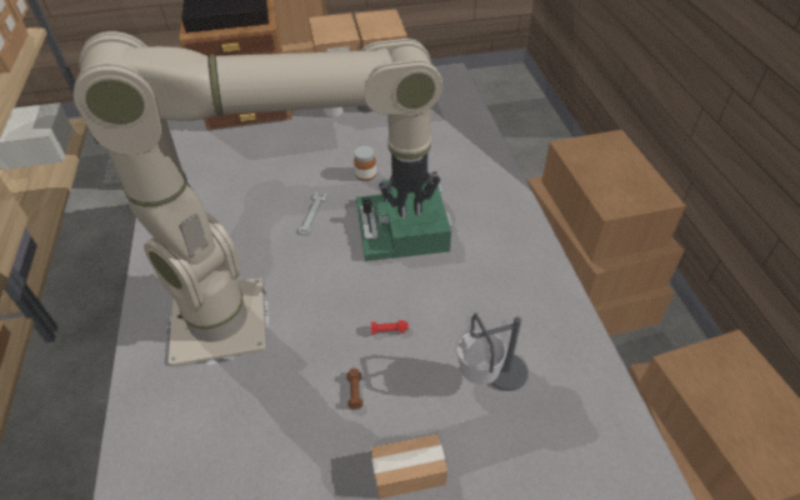

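View pics/v11.png

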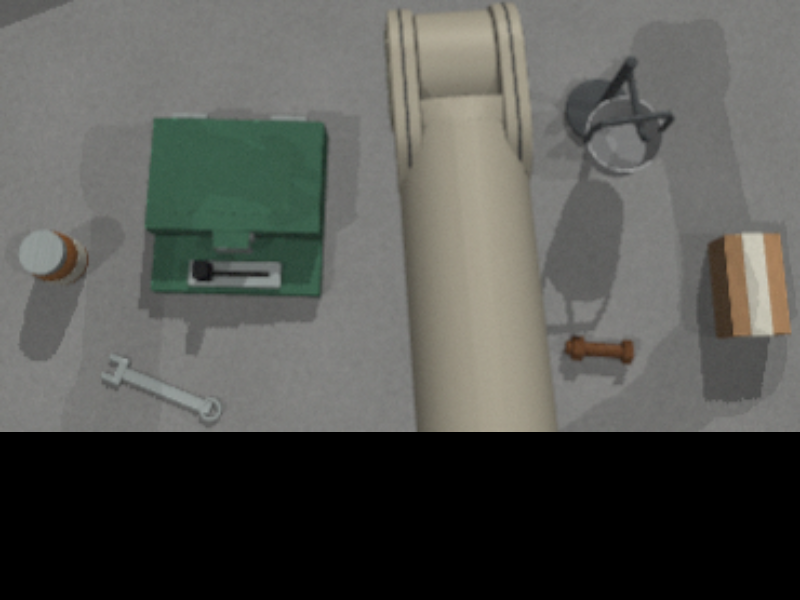

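The pail hangs upright on the hook, at (480,350) in the side view. The lid is shut, the lock is home at (203,271) in the top crop, no zinc bolts remain on the counter and the bystanders are untouched.

```bash
python3 -c "
from workcell import manip
print(manip.hand_in())"
```

```text
the job is handed in; nothing more can be done
None
```

The job is handed in, with no verdict returned: both zinc bolts are in the box, the lid was shut and then the lock slid home, and the pail hangs upright on the hook; once, a finger pressed the falling lid at roughly 95 N wrist force (under the 120 N limit; 40 N applies to the arm and gripper body).

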